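# Hold a spice jar in the worktop jar clamp

## Robot

A 6-joint arm with a two-finger parallel gripper is mounted at the origin on a cart in front of the work surface, level with it; the furniture and walls round the work are solid. World frame = base frame: x ahead of the robot, y to its left, z up, the work surface at z = 0. Lengths are in m, angles in rad, forces in N, time in s.
With the tool pointing down it reaches from about 0.25 to 0.725 m from the base axis. Payload 4 kg.
Tool frame: the origin (TCP) lies midway between the tips of the shut fingers; the grasp point (between the pads) lies 19 mm behind it; z points along the fingers, y is the line along which they close (so a half turn about z gives the same grasp; the last joint's range is limited). The gripper opens to 85 mm and grips with 20 to 120 N. Pads are 22 mm wide; open, the fingers measure 114 mm over their backs; the gripper's body (76 mm by 85 mm) begins 54 mm behind the grasp point. The pads swing forward as they close: fully open they stand 13 mm farther back than shut.
Start: joints at [-1.127, 0.241, 0.005, 1.335, 0, 1.571], TCP at [0.215, -0.452, 0.231] pointing down, gripper open.
Joint ranges: [-2.72, 2.72], [-1.05, 1.87], [-1.09, 1.28], [-1.99, 2.15], [-1.42, 1.44], [-3.14, 3.14]. Speed limits (rad/s): [2.79, 2.79, 3.14, 3.14, 3.14, 3.14].

## Interface

Orientations are given as a unit quaternion [x, y, z, w].
In Python, from workcell import get_obs, camera, job_done, silhouettes gives the robot as it stands. The module is installed in compiled form; this text tells all that it offers.
- The arm moves only by the tool drive_tool, never from a script. Its argument "increments" is a list of rows, each a list of 3 entries, a list of its own where there are three numbers: the shift along the world's x, y, z in mm, then the turn, a rotation vector about the world's x, y, z in degrees, then the opening, from 0 (shut) to 1 (fully open). A call has 1 to 8 rows; each row shifts and turns the commanded pose from where the row before left it; what a row does not reach is not made up. A row lasts 1/12 s, in which the tool goes at most 41.7 mm and 7.16 degrees, less where a joint would pass 70% of its speed; a pose out of reach is approached as far as the arm can. A call is refused whole if a number of a shift passes 41.7 or a number of a turn 7.16, either way. A call with a gripper value outside its range is refused whole. The fingers move at their own pace and stop on an object; the grip force is fixed at half the most. Time passes only in rows, so rows that do not move let the fingers close. It gives the time, the measured TCP pose, the force, the opening and the grip force at its end, in the units of the state.
- get_obs(): the state, without advancing time (a new reading comes with each control period).
- camera(name): name is "side" or "top" or "wrist"; returns a dict with "image" (480x640x3 uint8, red, green, blue), "K" (3x3 intrinsics, pixels), "view" (4x4, takes a point from world to camera coordinates). Camera axes: x right, y down, z forward; pixel columns grow to the right and rows downward; lengths in m; the calibration is good to about 2 mm. A picture is of the moment at which its call begins. There is no depth.
- job_done(): hands the job in; it is judged then, once.
Trained networks look in a picture, given as the dict that the camera call returned (one of the last four; its "shot" number tells which), for a name from the list of things; names that differ only in an ending like _2 or _b are one class to them, and where a whole thing is asked for, a point or a joint stands for the part that bears it (a point fixed in the world has none). Each returns a list of dicts, best first, with "conf" (0 to 1); they miss things now and then, are a little off and sometimes report something else, mostly with a low value. They report only what shows in the picture. A call takes as long as a camera call. They do not tell look-alikes from the thing itself.
- silhouettes(query, picture): "region" (480x640 bool, what is visible of it) and "bbox" ([left, top, right, bottom] in pixels, round what is visible of it).
The state is a dict: "clock": time; "joint_pos": joint angles; "joint_vel": joint speeds; "tau": joint torques, N m; "eef_pos": TCP position; "tool_rot": TCP orientation; "ft_force": force on the tool from outside, world axes, zero at the start; "ft_torque": the same for the moment, N m; "grip_width": finger opening in m; "grasp_force": force on a finger pad.
Only numpy, scipy, OpenCV 4.12 (cv2) and the standard library are available. Lean on these libraries where they do the work, as an engineer would, in place of code of your own. Each camera call takes 0.05 s, during which the arm holds its last target. There are 200 camera calls.

## Task

Stand the spice jar upright on the clamp's bed, close up to the notch of the fixed jaw, and let go of it. Then take hold of the black T-handle of the ratchet trigger and pump it, never pushing the moving jaw itself, until the sprung rubber pad presses on the jar and is pushed about half-way back into its jaw - never all the way home, or the glass cracks. Finish while still holding the trigger forward with the pad pressed in like that, as the clamp loses its pressure when the trigger is let go, and leave the other things alone.

Things in the scene. Friction and masses are not known exactly. Their poses are not given: they have to be found in the camera images.
- spice_jar: The spice jar, the only plain straight-sided one here: an upright glass cylinder 41 mm in diameter and 105 mm high with a dark lid of the same width, 0.11 kg. Origin: centre of its underside; z is its axis.
- clamp: Jar clamp screwed to the worktop: flat aluminium bed 290 mm long (local x -165 to 125 mm), 80 mm wide, 6 mm thick. Origin on the worktop on its centre line; local +x runs along the bar from the trigger to the fixed jaw, z up. The fixed grey jaw at the +x end is 62 mm high, with an upright rubber-lined V notch facing -x. The bar guide at local x = -69 mm is 65 mm high.
- seat (a point): Point on the top of the bed (6 mm above the worktop) where the centre of the jar's underside is when the jar touches both sides of the notch: local (70, 0, 6) mm of the clamp.
- jaw: Moving grey jaw, 50 mm wide, top 59 mm above the worktop, with its toothed steel bar. Its frame is parallel to the clamp's and coincides with it when the jaw is fully back; it starts 0 to 14 mm forward along the clamp's +x. A friction brake of 4 N on the bar holds the jaw while the trigger swings back.
- pad (a joint): How far the rubber pad of the moving jaw is pushed back into the jaw, in m: 0 = free, 0.012 = right home. Spring 3 N per mm. If the trigger is let go the jaw slips back until less than 1.5 mm is left.
- trigger: Ratchet trigger: steel lever on a pivot across the clamp at clamp-local (-110, 0, 15) mm, with a T-handle on top. Origin on the pivot, frame parallel to the clamp's at rest. It rests leaning 0.18 rad back (to -x) and swings 0.36 rad forward, about local +y, to a stop. A weak spring (1.3 to 1.9 N at the handle) brings it back.
- trigger_grip (a point): Middle of the T-handle: black round bar, 16 mm thick, 64 mm long across the clamp (along its y), 110 mm from the pivot, 123 mm above the worktop at rest, 125 mm half-way. A full forward stroke (40 mm here) from rest moves the jaw forward 10 to 15 mm (up to one 5 mm tooth is lost); the back stroke leaves the jaw. Force here is about 1/2.6 of that at the jaw.
- shaker: Bystander: salt shaker with a domed top, 44 mm wide, 90 mm high. Origin at the centre of its underside.
- garlic: Bystander: bulb of garlic, 60 mm. Origin at the centre of its underside.
- pad_face (a point): Middle of the front face of the moving jaw's rubber pad while not pressed: jaw-local (4.5, 0, 34) mm (it does not follow the pad's own travel). The pad reaches a seated jar when the jaw is 45 mm forward of fully back.
Things that resemble listed ones, but are neither listed nor needed, are in the scene too. Leave any orange or turquoise look-alike of the spice_jar alone.

How it is judged:
On the way, in this order (a step that is already met when the one before it is completed fails the run):
1. the jar stands on the bed at the notch, upright and let go, the pad not pressed (horizontal distance between spice_jar and seat below 0.015 m and z of spice_jar in the frame of seat below 0.004 m and angle between spice_jar's own z axis and vertical below 0.1 rad and contact force between the fingers and spice_jar below 0.1 N and value of joint pad below 0.002 m), for 0.2 s.
2. the trigger, in the fingers, drives the pad against the jar (contact force between the fingers and trigger above 0.5 N and contact force between jaw and spice_jar above 6 N and value of joint pad above 0.0025 m), for 0.2 s.
At the end, for the whole second after the job is handed in: The fingers hold the trigger (over 1 N); the pad is pushed 3 to 9.5 mm into its jaw and presses on the jar with 7 to 32 N; the jar stands upright (within 0.1 rad) on the bed, within 6 mm of its seat in the notch, at rest and not touched by the fingers (value of joint pad between 0.003 and 0.0095 m and contact force between jaw and spice_jar between 7 and 32 N and contact force between the fingers and trigger above 1 N and contact force between the fingers and spice_jar below 0.1 N and horizontal distance between spice_jar and seat below 0.006 m and z of spice_jar in the frame of seat below 0.004 m and angle between spice_jar's own z axis and vertical below 0.1 rad and linear speed of spice_jar below 0.02 m/s); the arm keeps its last pose, push and grip.
It fails at once if the pad is pushed right home (over 11 mm): the glass cracks (value of joint pad above 0.011 m).
It fails at once if the moving jaw is pushed by the robot itself (contact force between any of the fingers, the arm and jaw above 3 N).
It fails at once if the salt shaker or the garlic is moved more than 30 mm (distance of any of shaker, garlic from where it was at the start of the episode above 0.03 m).
It also fails if it takes over 54 s, if anything falls off the work surface, if the arm or the gripper's body presses on something with over 40 N, if the wrist force passes 120 N, or if a joint passes its speed limit or range.

## Working session

There is one attempt and no reset: what is moved stays moved. The work goes in short steps, Python scripts to look and compute and a tool call to move; the robot and the scene stay as the last step left them, time stands still between calls to the robot, and variables do not carry over. Pictures are saved under pics/ and viewed, at most 10 in all, crops included, and the job is handed in when it is done.

Besides the shell and the picture viewer there is one more tool, called after ">>>" by a JSON object that holds its "api" and its "payload". drive_tool: Moves the arm, as the interface text tells. Its arguments: {"type":"object","properties":{"increments":{"type":"array"}},"required":["increments"]}

```bash
mkdir -p pics
cat > h.py <<'E'
import numpy as np, cv2
from workcell import *
def px(c,p):
    p=np.atleast_2d(p); q=(c['view'][:3,:3]@p.T).T+c['view'][:3,3]
    u=(c['K']@q.T).T; return u[:,:2]/u[:,2:]
def ray(c,uv):
    R=c['view'][:3,:3]; o=-R.T@c['view'][:3,3]
    d=R.T@np.linalg.inv(c['K'])@np.array([uv[0],uv[1],1.]); return o,d/np.linalg.norm(d)
def onz(c,uv,z):
    o,d=ray(c,uv); return o+d*(z-o[2])/d[2]
def tri(*cu):
    A=np.zeros((3,3));b=np.zeros(3)
    rs=[ray(c,u) for c,u in cu]
    for o,d in rs:
        P=np.eye(3)-np.outer(d,d);A+=P;b+=P@o
    x=np.linalg.solve(A,b); return x,[np.linalg.norm((np.eye(3)-np.outer(d,d))@(x-o)) for o,d in rs]
def save(c,n): cv2.imwrite('pics/'+n,cv2.cvtColor(c['image'],cv2.COLOR_RGB2BGR))
E
python3 - <<'E'
from h import *
np.set_printoptions(precision=3,suppress=True)
o=get_obs();print(o['clock'],o['eef_pos'],o['tool_rot'],o['grip_width'])
for n in ['top','side']:
    c=camera(n);save(c,n+'0.png')
    print(n,'campos',ray(c,(320,240)))
    for q in ['spice_jar','clamp','jaw','trigger','trigger_grip','shaker','garlic']:
        for r in silhouettes(q,c):
            ys,xs=np.nonzero(r['region']);print(q,round(r['conf'],2),np.round(r['bbox']),len(xs),xs.mean().round(),ys.mean().round())
E
```

```text
0.0 [ 0.214 -0.451  0.23 ] [ 0.975  0.22  -0.    -0.001] 0.08555475107790192
top campos (array([0.359, 0.049, 1.072]), array([ 0.108,  0.024, -0.994]))
spice_jar 0.72 [265. 192. 288. 216.] 465 275.0 205.0
spice_jar 0.57 [305. 227. 328. 246.] 386 314.0 236.0
spice_jar 0.56 [255. 232. 279. 260.] 476 266.0 245.0
clamp 0.71 [346. 223. 492. 265.] 5100 415.0 242.0
jaw 0.72 [402. 225. 489. 254.] 678 421.0 240.0
jaw 0.41 [188. 205. 217. 234.] 568 202.0 219.0
trigger 0.79 [451. 224. 482. 256.] 561 472.0 240.0
trigger_grip 0.92 [451. 222. 484. 257.] 542 472.0 240.0
shaker 0.76 [171. 274. 202. 293.] 494 187.0 281.0
shaker 0.54 [346. 221. 489. 264.] 5065 415.0 242.0
garlic 0.95 [189. 207. 217. 236.] 574 202.0 219.0
side campos (array([0.184, 0.821, 0.722]), array([ 0.252, -0.767, -0.591]))
spice_jar 0.71 [282. 281. 304. 329.] 905 292.0 304.0
spice_jar 0.6 [288. 248. 311. 295.] 632 300.0 268.0
spice_jar 0.42 [284. 362. 314. 405.] 894 298.0 383.0
clamp 0.76 [302. 172. 359. 277.] 2321 330.0 231.0
clamp 0.43 [318. 193. 349. 241.] 535 329.0 227.0
jaw 0.87 [318. 215. 338. 240.] 430 328.0 228.0
jaw 0.35 [282. 279. 303. 331.] 968 291.0 303.0
trigger 0.81 [331. 175. 352. 216.] 300 342.0 189.0
trigger_grip 0.56 [333. 176. 354. 220.] 366 341.0 190.0
trigger_grip 0.38 [280. 279. 304. 331.] 985 292.0 304.0
shaker 0.77 [284. 361. 312. 404.] 856 297.0 383.0
garlic 0.97 [221. 348. 252. 376.] 684 236.0 361.0
```

```bash
python3 -c "
import cv2
a=cv2.imread('pics/top0.png')[170:310,150:510];b=cv2.imread('pics/side0.png')[160:420,200:400]
cv2.imwrite('pics/tc.png',cv2.resize(a,None,fx=2.2,fy=2.2,interpolation=3));cv2.imwrite('pics/sc.png',cv2.resize(b,None,fx=2.3,fy=2.3,interpolation=3))"
```

```text
(no output)
```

View pics/tc.png

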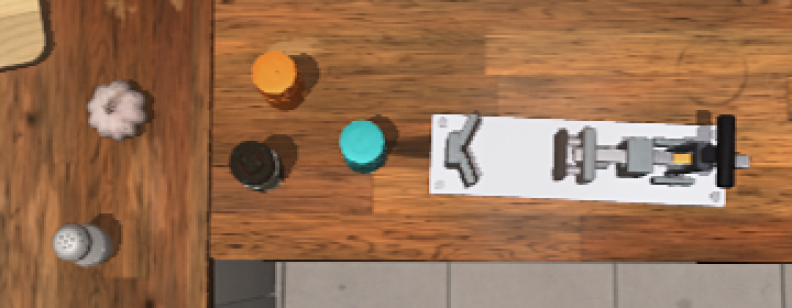

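View pics/sc.png

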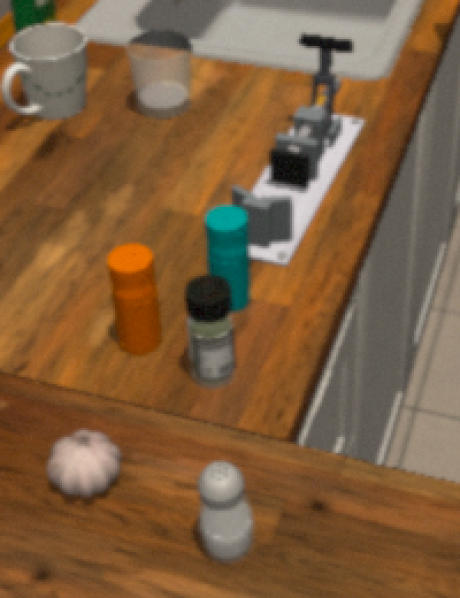

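The black-lidded jar is at top px (266,244) and side px (291,303), with an orange and a turquoise look-alike beside it. The clamp runs across the image, with the fixed jaw on the left (359,238) and the T-handle on the right (480,238).

Run:
```python
from h import *
np.set_printoptions(precision=4,suppress=True)
t=camera('top');s=camera('side')
hsv=cv2.cvtColor(t['image'],cv2.COLOR_RGB2HSV)
m=((hsv[...,1]<40)&(hsv[...,2]>190)).astype(np.uint8);m[:, :330]=0;m[:,500:]=0;m[:215]=0;m[275:]=0
m=cv2.morphologyEx(m,cv2.MORPH_OPEN,np.ones((3,3)))
cs=cv2.findContours(m,0,2)[0];pts=np.vstack([c for c in cs if cv2.contourArea(c)>20]).reshape(-1,2)
W=np.array([onz(t,p,.006)[:2] for p in pts]).astype(np.float32)*1000
r=cv2.minAreaRect(W);print('bed',r);print(cv2.boxPoints(r))
def sil(q,c,near):
    return min(silhouettes(q,c),key=lambda r:np.hypot((r['bbox'][0]+r['bbox'][2])/2-near[0],(r['bbox'][1]+r['bbox'][3])/2-near[1]))
# fit cylinder by projected outline bbox
from scipy.optimize import least_squares
jt=sil('spice_jar',t,(267,246));js=sil('spice_jar',s,(293,305));print(jt['bbox'],js['bbox'],jt['conf'],js['conf'])
a=np.linspace(0,2*np.pi,60);
def bb(c,x,y,z0,h):
    P=np.array([[x+.0205*np.cos(k),y+.0205*np.sin(k),z] for z in (z0,z0+h) for k in a]);u=px(c,P);return np.r_[u.min(0),u.max(0)]
f=lambda p:np.r_[bb(t,p[0],p[1],p[2],.105)-jt['bbox'],bb(s,p[0],p[1],p[2],.105)-js['bbox']]
g=onz(t,(267,246),.05);q=least_squares(f,[g[0],g[1],0]);print('jar',q.x,q.fun)
# lid centre two views
for n,ht,hs in [('grip',sil('trigger_grip',t,(480,238)),sil('trigger_grip',s,(342,180)))]:
    print(ht['bbox'],hs['bbox'])
i=cv2.cvtColor(t['image'],cv2.COLOR_RGB2GRAY);j=cv2.cvtColor(s['image'],cv2.COLOR_RGB2GRAY)
def blob(g,box,th):
    x0,y0,x1,y1=box;n,l,st,ce=cv2.connectedComponentsWithStats((g[y0:y1,x0:x1]<th).astype(np.uint8))
    k=1+np.argmax(st[1:,4]);return ce[k]+[x0,y0],st[k]+[x0,y0,0,0,0]
bt=blob(i,(474,216,492,262),50);bs=blob(j,(325,170,358,186),60);print(bt,bs);print('handle',tri((t,bt[0]),(s,bs[0])))
for z in(.12,.123):print(onz(t,bt[0],z),onz(s,bs[0],z))
for q,nt,ns in[('shaker',(187,283),(298,382)),('garlic',(203,221),(236,362))]:print(q,tri((t,nt),(s,ns)))
print(onz(t,(275,205),.05),onz(t,(314,236),.1))
```

```text
bed ((471.02215576171875, -120.4013671875), (279.13037109375, 78.86971282958984), 87.69551849365234)
[[ 426.0073 -258.268 ]
 [ 504.8132 -261.4393]
 [ 516.037    17.4653]
 [ 437.2311   20.6366]]
[253.5, 234.9, 279.7, 260.6] [279.0, 280.7, 303.2, 332.4] 0.8 0.76
jar [ 0.4549  0.1847 -0.0051] [-0.3418 -0.3803 -0.4416 -1.8999  1.9858  0.5103  0.2435 -0.3852]
[453.8, 220.1, 484.5, 254.7] [332.7, 174.0, 357.3, 219.6]
(array([479.2428, 238.2717]), array([474, 222,  11,  33, 276])) (array([341.5149, 179.2178]), array([331, 176,  22,  10, 101]))
handle (array([ 0.4671, -0.2364,  0.121 ]), [np.float64(0.000306452544528813), np.float64(0.0003064525445287335)])
[ 0.4669 -0.2367  0.12  ] [ 0.4679 -0.238   0.12  ]
[ 0.4666 -0.2358  0.123 ] [ 0.4665 -0.2327  0.123 ]
shaker (array([0.381 , 0.3525, 0.044 ]), [np.float64(0.0018730003147089638), np.float64(0.0018730003147089927)])
garlic (array([0.5156, 0.3286, 0.0209]), [np.float64(0.0016237584098355807), np.float64(0.0016237584098355174)])
[0.5442 0.1685 0.05  ] [0.4727 0.084  0.1   ]
```

>>> {"api": "drive_tool", "payload": {"increments": [[[10,26.5,0],[0,0,4.6],1],[[10,26.5,0],[0,0,4.6],1],[[10,26.5,0],[0,0,4.6],1],[[10,26.5,0],[0,0,4.6],1],[[10,26.5,0],[0,0,4.6],1],[[10,26.5,0],[0,0,4.6],1],[[10,26.5,0],[0,0,4.6],1],[[10,26.5,0],[0,0,4.6],1]]}}

```text
clock: 1.77
eef_pos: [0.2949, -0.2383, 0.2315]
tool_rot: [0.855, 0.518, 0.0, 0.0]
ft_force: [0.5, 0.4, 0.2]
grip_width: 0.0853
grasp_force: 0.0
```

>>> {"api": "drive_tool", "payload": {"increments": [[[15,26.5,0],[0,0,4.6],1],[[15,26.5,0],[0,0,4.6],1],[[15,26.5,0],[0,0,4.6],1],[[15,26.5,0],[0,0,4.6],1],[[15,26.5,0],[0,0,4.6],1],[[15,26.5,0],[0,0,4.6],1],[[0,0,0],[0,0,4.6],1],[[0,0,0],[0,0,4.6],1]]}}

```text
clock: 2.43
eef_pos: [0.3854, -0.0789, 0.2313]
tool_rot: [0.646, 0.763, 0.0, 0.0]
ft_force: [-1.2, 0.9, -0.6]
grip_width: 0.0852
grasp_force: 0.0
```

Run:
```python
from h import *
np.set_printoptions(precision=4,suppress=True)
o=get_obs();print(o['clock'],o['eef_pos'],o['tool_rot'],o['joint_pos'])
c=camera('wrist');save(c,'w1.png');print(ray(c,(320,240)))
d=np.array([.0402,.9992]);n=np.array([-d[1],d[0]]);O=np.array([.4716,-.1055])
P=lambda x,y,z:np.r_[O+d*x*.001+n*y*.001,z*.001]
pts=[P(125,40,6),P(125,-40,6),P(-165,40,6),P(-165,-40,6),P(70,0,6),P(-129.7,0,123)]
u=px(c,np.array(pts));print(u)
im=c['image'].copy()
for p in u:
    if abs(p).max()<2000: cv2.drawMarker(im,tuple(int(v) for v in p),(255,0,0),0,20,1)
cv2.imwrite('pics/w1m.png',im[...,::-1])
```

```text
2.4333 [ 0.3854 -0.0789  0.2313] [0.6461 0.7633 0.0001 0.0001] [-0.202   0.0289 -0.2435  1.2983  0.0001  1.2029]
(array([0.3717, 0.0008, 0.3737]), array([ 0.0596, -0.3255, -0.9437]))
[[386.5454 107.6936]
 [463.8268 125.0529]
 [324.7722 351.0313]
 [387.1695 362.0226]
 [409.7352 170.9544]
 [378.834  408.331 ]]
```

View pics/w1m.png

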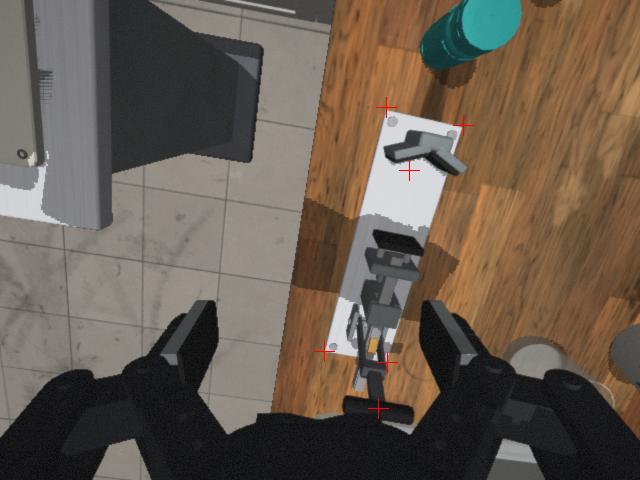

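The bed outline prediction lands within ~3 px of the real bed: front corners at (388,111) and (465,125). The seat mark at (410,171) lies in front of the notch, and the handle mark at (379,408) is on the black bar.

>>> {"api": "drive_tool", "payload": {"increments": [[[8.7,33,0],[0,0,4.5],1],[[8.7,33,0],[0,0,4.5],1],[[8.7,33,0],[0,0,4.5],1],[[8.7,33,0],[0,0,4.5],1],[[8.7,33,0],[0,0,4.5],1],[[8.7,33,0],[0,0,4.5],1],[[8.7,33,0],[0,0,4.5],1],[[8.7,33,0],[0,0,4.5],1]]}}

```text
clock: 3.15
eef_pos: [0.4545, 0.1849, 0.2314]
tool_rot: [0.382, 0.924, 0.0, 0.0]
ft_force: [0.3, -0.2, -0.2]
grip_width: 0.0857
grasp_force: 0.0
```

Run:
```python
from h import *
from scipy.optimize import least_squares
np.set_printoptions(precision=4,suppress=True)
o=get_obs();print(o['clock'],o['eef_pos'],o['tool_rot'],o['joint_pos'])
c=camera('wrist');s=camera('side')
print('pred px',px(c,[[.455,.185,0],[.455,.185,.105]]))
rs=silhouettes('spice_jar',c)
for r in rs: print(r['conf'],r['bbox'])
im=c['image'].copy()
for r in rs: x=[int(v) for v in r['bbox']];cv2.rectangle(im,x[:2],x[2:],(255,0,0),1)
for p in px(c,[[.455,.185,0],[.455,.185,.105]]): cv2.drawMarker(im,tuple(int(v) for v in p),(0,255,0),0,20,1)
cv2.imwrite('pics/w2m.png',im[...,::-1])
```

```text
3.15 [0.4545 0.1849 0.2314] [0.3817 0.9243 0.0001 0.0002] [ 0.3864  0.2218 -0.0191  1.3296 -0.0001  1.1696]
pred px [[318.7099 196.4536]
 [318.9175 224.5554]]
0.79 [295.6, 180.5, 346.5, 252.5]
0.63 [368.2, 0.0, 435.2, 39.5]
0.58 [231.7, 256.8, 286.0, 335.7]
0.55 [341.4, 242.7, 392.2, 328.4]
```

View pics/w2m.png

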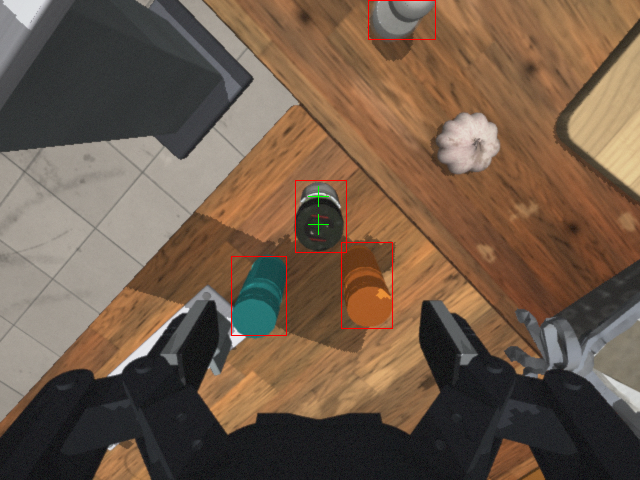

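The jar lid is centred at about (320,228) in the wrist view, 3 px from the prediction. The look-alikes are well clear of the finger line. I'll refine with a three-view fit.

Run:
```python
from h import *
from scipy.optimize import least_squares
np.set_printoptions(precision=4,suppress=True)
w=camera('wrist');s=camera('side');t=camera('top')
a=np.linspace(0,2*np.pi,60)
def bb(c,x,y,z0,h=.105):
    P=np.array([[x+.0205*np.cos(k),y+.0205*np.sin(k),z] for z in (z0,z0+h) for k in a]);u=px(c,P);return np.r_[u.min(0),u.max(0)]
L=[]
for c,z in((w,.5),(s,1),(t,1)):
    p=bb(c,.455,.185,0)
    r=[r for r in silhouettes('spice_jar',c) if np.abs(np.array(r['bbox'])-p).max()<12]
    if r: L.append((c,np.array(r[0]['bbox']),z));print(p,r[0]['bbox'])
f=lambda p:np.concatenate([(bb(c,*p)-b)*k for c,b,k in L])
q=least_squares(f,[.455,.185,0],loss='soft_l1');print(q.x,f(q.x))
print('lid',onz(w,(320,227.5),.105))
```

```text
[293.0405 177.8811 344.4265 249.0871] [293.1, 182.1, 345.2, 252.3]
[280.7233 279.4194 303.2726 330.4494] [279.3, 280.9, 303.8, 330.6]
[ 0.4588  0.1814 -0.0065] [ 0.3849 -0.1896 -0.667  -0.062   0.5312 -0.5469 -1.5338  0.358 ]
lid [0.4572 0.1843 0.105 ]
```

>>> {"api": "drive_tool", "payload": {"increments": [[[2.5,-2,-20],[0,0,0],1],[[0,0,-30],[0,0,0],1],[[0,0,-30],[0,0,0],1],[[0,0,-30],[0,0,0],1],[[0,0,-25],[0,0,0],1],[[0,0,-20],[0,0,0],1],[[0,0,-14],[0,0,0],1],[[0,0,0],[0,0,0],1]]}}

```text
clock: 4.27
eef_pos: [0.4543, 0.1795, 0.0595]
tool_rot: [0.383, 0.924, -0.002, -0.002]
ft_force: [-1.2, 0.6, -0.2]
grip_width: 0.0852
grasp_force: 0.0
```

>>> {"api": "drive_tool", "payload": {"increments": [[[0,0,0],[0,0,0],0],[[0,0,0],[0,0,0],0],[[0,0,0],[0,0,0],0],[[0,0,0],[0,0,0],0],[[0,0,0],[0,0,0],0],[[0,0,0],[0,0,0],0],[[0,0,0],[0,0,0],0],[[0,0,0],[0,0,0],0]]}}

```text
clock: 4.93
eef_pos: [0.4582, 0.1819, 0.064]
tool_rot: [0.382, 0.924, 0.001, 0.001]
ft_force: [-0.1, -1.2, 5.8]
grip_width: 0.0396
grasp_force: 60.8
```

>>> {"api": "drive_tool", "payload": {"increments": [[[0,0,10],[0,0,0],0],[[0,0,15],[0,0,0],0],[[0,0,20],[0,0,0],0],[[0,0,25],[0,0,0],0],[[0,0,25],[0,0,0],0],[[0,0,20],[0,0,0],0],[[0,0,15],[0,0,0],0],[[0,0,5],[0,0,0],0]]}}

```text
clock: 5.6
eef_pos: [0.4579, 0.182, 0.2005]
tool_rot: [0.382, 0.924, 0.002, 0.002]
ft_force: [-0.0, -0.3, -0.7]
grip_width: 0.04
grasp_force: 60.6
```

>>> {"api": "drive_tool", "payload": {"increments": [[[2,-15,0],[0,0,0],0],[[2,-30,0],[0,0,0],0],[[3,-35,0],[0,0,0],0],[[3,-35,0],[0,0,0],0],[[3,-35,0],[0,0,0],0],[[2,-35,0],[0,0,0],0],[[2,-25,0],[0,0,0],0],[[0,-11,0],[0,0,0],0]]}}

```text
clock: 6.27
eef_pos: [0.4732, -0.0425, 0.1967]
tool_rot: [0.384, 0.923, -0.001, -0.0]
ft_force: [1.1, 0.1, -1.3]
grip_width: 0.0391
grasp_force: 60.7
```

>>> {"api": "drive_tool", "payload": {"increments": [[[0,0,-20],[0,0,0],0],[[0,0,-30],[0,0,0],0],[[0,0,-15],[0,0,0],0],[[0,0,0],[0,0,0],0],[[0,0,0],[0,0,0],0]]}}

```text
clock: 6.68
eef_pos: [0.4726, -0.039, 0.1314]
tool_rot: [0.382, 0.924, -0.0, -0.002]
ft_force: [-0.1, 0.4, -1.7]
grip_width: 0.0397
grasp_force: 60.7
```

Run:
```python
from h import *
np.set_printoptions(precision=4,suppress=True)
o=get_obs();print(o['clock'],o['eef_pos'],o['ft_force'])
c=camera('wrist');s=camera('side')
a=c['image'];b=cv2.resize(s['image'][170:290,270:390],(480,480),interpolation=2)
cv2.imwrite('pics/p3.png',cv2.resize(np.hstack([a,b]),(800,343))[...,::-1])
```

```text
6.6833 [ 0.4726 -0.039   0.1314] [-0.1032  0.438  -1.7402]
```

View pics/p3.png

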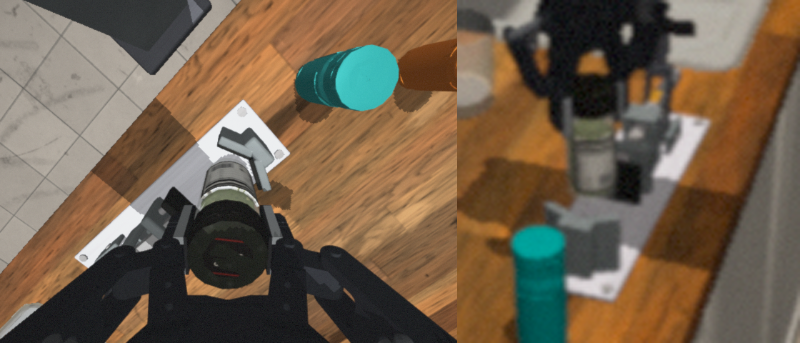

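The jar hangs upright over the bed just in front of the notch, with the lid at wrist (230,245). I'll lower it while watching the force.

>>> {"api": "drive_tool", "payload": {"increments": [[[1.5,0,-15],[0,0,0],0],[[0,0,-20],[0,0,0],0],[[0,0,-12],[0,0,0],0],[[0,0,-8],[0,0,0],0],[[0,0,-3],[0,0,0],0],[[0,0,-2],[0,0,0],0],[[0,0,0],[0,0,0],0],[[0,0,0],[0,0,0],0]]}}

```text
clock: 7.45
eef_pos: [0.4761, -0.0396, 0.0732]
tool_rot: [0.382, 0.924, 0.0, 0.001]
ft_force: [-0.7, 0.3, -1.3]
grip_width: 0.0392
grasp_force: 63.1
```

>>> {"api": "drive_tool", "payload": {"increments": [[[0,0,-1],[0,0,0],0],[[0,0,-1],[0,0,0],0],[[0,0,0],[0,0,0],0]]}}

```text
clock: 7.7
eef_pos: [0.4754, -0.0396, 0.0705]
tool_rot: [0.382, 0.924, 0.0, 0.0]
ft_force: [-0.1, 0.0, -1.3]
grip_width: 0.0393
grasp_force: 63.1
```

>>> {"api": "drive_tool", "payload": {"increments": [[[0,0,-1],[0,0,0],0],[[0,0,0],[0,0,0],0]]}}

```text
clock: 7.87
eef_pos: [0.4755, -0.0396, 0.0698]
tool_rot: [0.382, 0.924, 0.0, 0.0]
ft_force: [-1.6, 0.2, 4.1]
grip_width: 0.0396
grasp_force: 63.6
```

The jar is on the bed. Next I slide it towards the notch until I feel contact.

>>> {"api": "drive_tool", "payload": {"increments": [[[0,1,0],[0,0,0],0],[[0,1,0],[0,0,0],0],[[0,0,0],[0,0,0],0]]}}

```text
clock: 8.12
eef_pos: [0.4755, -0.0386, 0.0698]
tool_rot: [0.383, 0.924, -0.001, 0.001]
ft_force: [-1.8, -4.9, 4.9]
grip_width: 0.0398
grasp_force: 63.7
```

>>> {"api": "drive_tool", "payload": {"increments": [[[0,1,0],[0,0,0],0],[[0,0,0],[0,0,0],0]]}}

```text
clock: 8.28
eef_pos: [0.4755, -0.0384, 0.0698]
tool_rot: [0.383, 0.924, -0.002, 0.001]
ft_force: [-1.4, -7.4, 5.5]
grip_width: 0.0396
grasp_force: 63.8
```

>>> {"api": "drive_tool", "payload": {"increments": [[[0,-1.5,0],[0,0,0],0],[[0,0,0],[0,0,0],0],[[0,0,0],[0,0,0],0.8],[[0,0,0],[0,0,0],0.8],[[0,0,0],[0,0,0],0.8],[[0,0,0],[0,0,0],0.8],[[0,0,0],[0,0,0],0.8],[[0,0,0],[0,0,0],0.8]]}}

```text
clock: 8.95
eef_pos: [0.4752, -0.0378, 0.0692]
tool_rot: [0.382, 0.924, 0.0, -0.0]
ft_force: [0.6, 0.0, 0.0]
grip_width: 0.0681
grasp_force: 0.0
```

>>> {"api": "drive_tool", "payload": {"increments": [[[0,0,10],[0,0,0],0.8],[[0,0,20],[0,0,0],0.8],[[0,0,30],[0,0,0],0.8],[[0,0,40],[0,0,0],0.8],[[0,0,30],[0,0,0],0.8],[[0,-20,10],[0,0,6],0.8],[[0,-30,0],[0,0,6],0.8],[[0,-30,0],[0,0,6],0.8]]}}

```text
clock: 9.62
eef_pos: [0.4763, -0.1184, 0.211]
tool_rot: [0.229, 0.973, 0.0, 0.002]
ft_force: [-0.1, -0.2, -0.1]
grip_width: 0.068
grasp_force: 0.0
```

Run:
```python
from h import *
np.set_printoptions(precision=4,suppress=True)
o=get_obs();print(o['clock'],o['eef_pos'],o['ft_force'])
c=camera('wrist');s=camera('side')
a=c['image'];b=cv2.resize(s['image'][170:290,270:390],(480,480),interpolation=2)
cv2.imwrite('pics/p4.png',cv2.resize(np.hstack([a,b]),(800,343))[...,::-1])
```

```text
9.6167 [ 0.4763 -0.1184  0.211 ] [-0.1384 -0.1721 -0.0798]
```

View pics/p4.png

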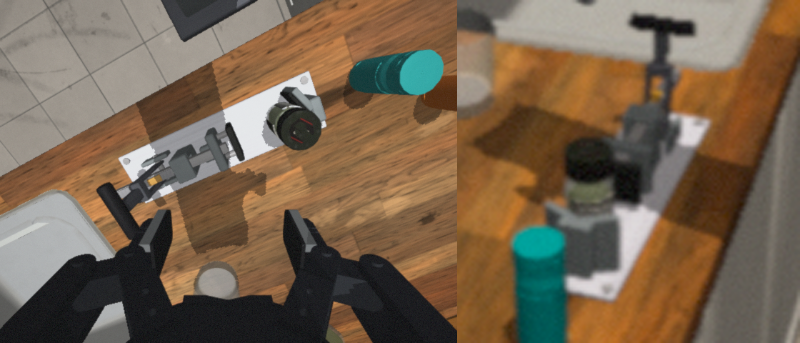

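The jar stands upright in the notch and is released, with the lid at wrist (300,130). The T-handle is at wrist (120,205). I'll go there next with a lean of 10.3°.

>>> {"api": "drive_tool", "payload": {"increments": [[[-2.5,-31.3,0],[0,0,6.05],0.8],[[-2.5,-31.3,0],[0,0,6.05],0.8],[[-2.5,-31.3,0],[0,0,6.05],0.8],[[-2.5,-31.3,0],[0,0,6.05],0.8],[[0,0,-16],[3.43,-0.14,0],0.8],[[0,0,-16],[3.43,-0.14,0],0.8],[[0,0,-16],[3.43,-0.14,0],0.8],[[0,0,0],[0,0,0],0.8]]}}

```text
clock: 10.38
eef_pos: [0.4631, -0.2434, 0.1572]
tool_rot: [0.026, 0.995, 0.092, -0.002]
ft_force: [-0.5, -0.2, -0.1]
grip_width: 0.068
grasp_force: 0.0
```

Run:
```python
from h import *
from scipy.spatial.transform import Rotation as R
np.set_printoptions(precision=4,suppress=True)
o=get_obs();print(o['clock'],o['eef_pos'],R.from_quat(o['tool_rot']).as_matrix(),o['joint_pos'])
c=camera('wrist');s=camera('side');t=camera('top')
print(px(s,[[.4664,-.2362,.123]]),px(t,[[.4664,-.2362,.123]]))
a=cv2.resize(c['image'],(320,240));b=cv2.resize(s['image'][150:230,300:380],(240,240),interpolation=2);e=cv2.resize(t['image'][200:280,430:510],(240,240),interpolation=2)
cv2.imwrite('pics/p5.png',np.hstack([a,b,e])[...,::-1])
```

```text
10.3833 [ 0.4631 -0.2434  0.1572] [[-0.9986  0.0527  0.0013]
 [ 0.052   0.9816  0.1836]
 [ 0.0084  0.1834 -0.983 ]] [-0.5738  0.4055  0.0261  1.2914  0.1555 -0.5288]
[[341.8818 178.6092]] [[479.442 238.367]]
```

View pics/p5.png

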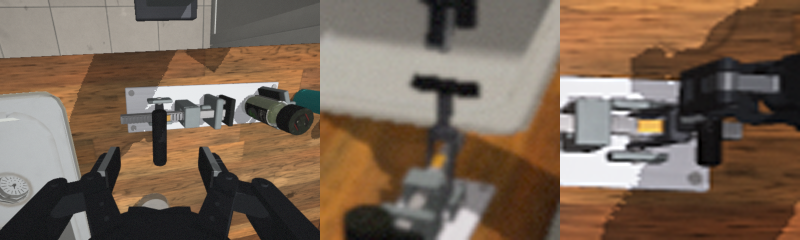

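The handle, at wrist (160,130), sits centred between the open fingers. I'll descend along the lever and close.

>>> {"api": "drive_tool", "payload": {"increments": [[[0,2,-11],[0,0,0],0.8],[[0,2,-11],[0,0,0],0.8],[[0,2,-11],[0,0,0],0.8],[[0,2,-10],[0,0,0],0.8],[[0,2,-8],[0,0,0],0.8],[[0,1,-5],[0,0,0],0.8],[[0,0,0],[0,0,0],0.8]]}}

```text
clock: 11.12
eef_pos: [0.465, -0.2313, 0.1047]
tool_rot: [0.024, 0.996, 0.09, 0.001]
ft_force: [0.7, 0.0, -0.5]
grip_width: 0.0683
grasp_force: 0.0
```

>>> {"api": "drive_tool", "payload": {"increments": [[[0,0,0],[0,0,0],0],[[0,0,0],[0,0,0],0],[[0,0,0],[0,0,0],0],[[0,0,0],[0,0,0],0],[[0,0,0],[0,0,0],0],[[0,0,0],[0,0,0],0],[[0,0,0],[0,0,0],0],[[0,0,0],[0,0,0],0]]}}

```text
clock: 11.78
eef_pos: [0.4656, -0.2332, 0.1059]
tool_rot: [0.024, 0.996, 0.089, 0.002]
ft_force: [-1.1, -3.2, 3.9]
grip_width: 0.0141
grasp_force: 58.5
```

>>> {"api": "drive_tool", "payload": {"increments": [[[0.1,3.8,0.6],[-2.4,0.1,0],0],[[0.2,3.8,0.5],[-2.4,0.1,0],0],[[0.1,3.8,0.3],[-2.4,0.1,0],0],[[0.2,3.8,0.1],[-2.4,0.1,0],0],[[0.1,3.8,-0.1],[-2.4,0.1,0],0],[[0.2,3.8,-0.2],[-2.4,0.1,0],0],[[0.1,3.8,-0.4],[-2.4,0.1,0],0],[[0.2,3.8,-0.5],[-2.4,0.1,0],0]]}}

```text
clock: 12.45
eef_pos: [0.4668, -0.2024, 0.1062]
tool_rot: [0.024, 0.997, -0.08, -0.001]
ft_force: [0.5, -3.8, -0.5]
grip_width: 0.0139
grasp_force: 58.4
```

```bash
cat > jw.py <<'E'
from h import *
np.set_printoptions(precision=4,suppress=True)
import sys
o=get_obs();print(o['clock'],o['eef_pos'],o['ft_force'],o['grip_width'])
t=camera('top');s=camera('side')
np.save('top_%s.npy'%sys.argv[1],t['image'])
d=np.array([.0402,.9992]);O=np.array([.4716,-.1055])
# unwarp strip of the clamp along local x at z=0.05, 1 px/0.5mm
n=np.array([-d[1],d[0]])
def strip(c,z,x0=-60,x1=90,w=25):
    xs=np.arange(x0,x1,.5);ys=np.arange(-w,w,.5)
    P=np.array([[*(O+d*x*.001+n*y*.001),z] for y in ys for x in xs]);u=px(c,P).astype(np.float32).reshape(len(ys),len(xs),2)
    return cv2.remap(c['image'],u[...,0],u[...,1],1)
cv2.imwrite('pics/j%s.png'%sys.argv[1],cv2.resize(np.vstack([strip(t,.034),strip(t,.111)]),(800,533))[...,::-1])
E
python3 jw.py a
```

```text
12.45 [ 0.4668 -0.2024  0.1062] [ 0.4915 -3.7544 -0.491 ] 0.01387799174631805
```

View pics/ja.png

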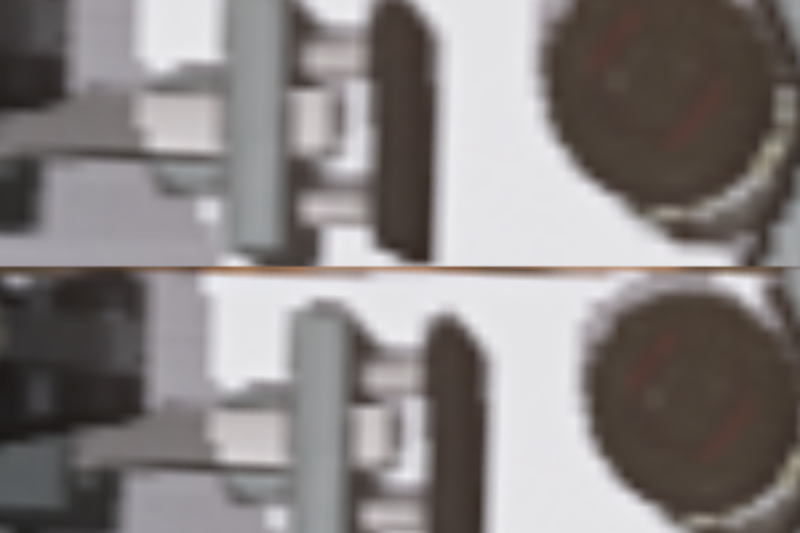

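The upper strip shows the pad face at px 437, i.e. local x≈22 mm, so the jaw is about 17.5 mm forward. The lower strip shows the jar lid centred at px 695, local x≈70 mm, so it is at its seat. I'll pump on.

>>> {"api": "drive_tool", "payload": {"increments": [[[-0.2,-3.8,0.5],[2.4,-0.1,0],0],[[-0.1,-3.8,0.4],[2.4,-0.1,0],0],[[-0.2,-3.8,0.2],[2.4,-0.1,0],0],[[-0.1,-3.8,0.1],[2.4,-0.1,0],0],[[-0.2,-3.8,-0.1],[2.4,-0.1,0],0],[[-0.1,-3.8,-0.3],[2.4,-0.1,0],0],[[-0.2,-3.8,-0.5],[2.4,-0.1,0],0],[[-0.1,-3.8,-0.6],[2.4,-0.1,0],0]]}}

```text
clock: 13.22
eef_pos: [0.4656, -0.233, 0.1059]
tool_rot: [0.024, 0.996, 0.091, 0.002]
ft_force: [-0.3, -1.7, 2.3]
grip_width: 0.0143
grasp_force: 58.9
```

>>> {"api": "drive_tool", "payload": {"increments": [[[0.1,3.8,0.6],[-2.4,0.1,0],0],[[0.2,3.8,0.5],[-2.4,0.1,0],0],[[0.1,3.8,0.3],[-2.4,0.1,0],0],[[0.2,3.8,0.1],[-2.4,0.1,0],0],[[0.1,3.8,-0.1],[-2.4,0.1,0],0],[[0.2,3.8,-0.2],[-2.4,0.1,0],0],[[0.1,3.8,-0.4],[-2.4,0.1,0],0],[[0.2,3.8,-0.5],[-2.4,0.1,0],0]]}}

```text
clock: 13.88
eef_pos: [0.4669, -0.2027, 0.1062]
tool_rot: [0.025, 0.997, -0.079, -0.001]
ft_force: [1.4, -3.5, 0.4]
grip_width: 0.014
grasp_force: 58.9
```

```bash
cat >> jw.py <<'E'
# grey-jaw body: template match of the first strip's jaw block against the current strip
st=cv2.cvtColor(strip(t,.055,-60,100,20),cv2.COLOR_RGB2GRAY)
import os
if not os.path.exists('tpl.npy'):
    class C(dict):pass
    c0=dict(t);c0['image']=np.load('top_a.npy');a=cv2.cvtColor(strip(c0,.055,-60,100,20),cv2.COLOR_RGB2GRAY);np.save('tpl.npy',a)
a=np.load('tpl.npy');x0=60;T=a[:,x0:x0+32]   # grey jaw block (x -30..-14) 
e=[]
def edge(g):
    r=g.astype(float)[20:60].mean(0); return r
m=cv2.matchTemplate(st,T,cv2.TM_CCOEFF_NORMED)[0];k=int(m.argmax())
f=0
if 0<k<len(m)-1: f=(m[k-1]-m[k+1])/(2*(m[k-1]-2*m[k]+m[k+1]))
print('jaw shift since a mm',(k+f-x0)*.5,'score',m.max())
E
python3 jw.py b
```

```text
13.8833 [ 0.4669 -0.2027  0.1062] [ 1.4006 -3.4547  0.4043] 0.014032897599785541
jaw shift since a mm 14.55579 score 0.7135307
```

```bash
cat >> jw.py <<'E'
def profile(c):
    g=cv2.cvtColor(strip(c,.05,-60,60,3),cv2.COLOR_RGB2GRAY).astype(float).mean(0)
    return g
g=profile(t);print('profile per 2mm from -60:',g[::4].astype(int))
E
python3 jw.py b2
python3 - <<'E'
import sys;sys.argv=['x','tmp']
exec(open('jw.py').read())
c=dict(t);c['image']=np.load('top_a.npy');print('a',profile(c)[::4].astype(int))
E
```

```text
13.9833 [ 0.4669 -0.2014  0.1059] [ 0.2796 -3.279   2.8275] 0.01396496228473387
jaw shift since a mm 15.51059 score 0.71107626
profile per 2mm from -60: [ 60  68  78  82  87  88  90  94  93 105 118 118 117 116 141 180 195 196
 195 195 195 194 194 194 194 195 196 197 198 190 158 136 150 153 151 125
 131 184 201 205 162 174 227 196  90  60  63  60  51 116 208 224 167  91
  60  63  63  63  62  62]
14.0833 [ 0.4669 -0.2018  0.106 ] [-0.1577 -1.0536  5.6194] 0.014156185326676013
jaw shift since a mm 15.484127 score 0.7115444
profile per 2mm from -60: [ 60  71  81  86  90  89  91  97  94 106 118 118 117 117 155 191 197 196
 195 195 195 195 195 195 195 195 196 197 198 190 158 136 150 153 152 125
 131 184 200 204 162 174 227 197  89  60  63  60  51 118 209 225 168  92
  60  63  63  63  62  62]
a [ 62  80  96 104 107 107 110 115 118 118 118 119 118 116 142 181 197 198
 197 196 198 182 148 136 146 152 152 132 120 166 202 193 153 126 199 202
 112  58  63  61  55  54 156 222 230 229 228 228 228 229 230 220 167  92
  61  63  64  64  63  63]
```

>>> {"api": "drive_tool", "payload": {"increments": [[[-0.2,-3.8,0.5],[2.4,-0.1,0],0],[[-0.1,-3.8,0.4],[2.4,-0.1,0],0],[[-0.2,-3.8,0.2],[2.4,-0.1,0],0],[[-0.1,-3.8,0.1],[2.4,-0.1,0],0],[[-0.2,-3.8,-0.1],[2.4,-0.1,0],0],[[-0.1,-3.8,-0.3],[2.4,-0.1,0],0],[[-0.2,-3.8,-0.5],[2.4,-0.1,0],0],[[-0.1,-3.8,-0.6],[2.4,-0.1,0],0]]}}

```text
clock: 14.85
eef_pos: [0.4656, -0.2332, 0.1059]
tool_rot: [0.025, 0.995, 0.091, 0.003]
ft_force: [-0.1, -2.5, 3.5]
grip_width: 0.0139
grasp_force: 59.2
```

>>> {"api": "drive_tool", "payload": {"increments": [[[0.1,3.8,0.6],[-2.4,0.1,0],0],[[0.2,3.8,0.5],[-2.4,0.1,0],0],[[0.1,3.8,0.3],[-2.4,0.1,0],0],[[0.2,3.8,0.1],[-2.4,0.1,0],0],[[0.1,3.8,-0.1],[-2.4,0.1,0],0]]}}

```text
clock: 15.27
eef_pos: [0.4663, -0.2146, 0.1072]
tool_rot: [0.025, 1.0, -0.016, 0.0]
ft_force: [0.0, -2.8, 2.7]
grip_width: 0.0139
grasp_force: 59.3
```

>>> {"api": "drive_tool", "payload": {"increments": [[[0.2,3.8,-0.2],[-2.4,0.1,0],0],[[0.1,3.8,-0.4],[-2.4,0.1,0],0],[[0.2,3.8,-0.5],[-2.4,0.1,0],0],[[0,0,0],[0,0,0],0]]}}

```text
clock: 15.6
eef_pos: [0.4669, -0.2018, 0.106]
tool_rot: [0.024, 0.997, -0.078, -0.001]
ft_force: [0.2, -3.7, 4.1]
grip_width: 0.014
grasp_force: 59.4
```

```bash
python3 jw.py c
```

```text
15.6 [ 0.4669 -0.2018  0.106 ] [ 0.2486 -3.6739  4.1061] 0.014042167549833756
jaw shift since a mm 30.678421 score 0.7379375
profile per 2mm from -60: [ 61  72  82  86  90  89  89  92  97 100  96  98  99  96 117 143 165 185
 193 194 194 194 194 193 193 194 195 196 196 196 197 197 197 197 198 198
 200 165 128 147 152 155 138 135 170 196 204 177 172 191 147  78  62  64
  65  64  64  64  63  63]
```

>>> {"api": "drive_tool", "payload": {"increments": [[[-0.2,-3.8,0.5],[2.4,-0.1,0],0],[[-0.1,-3.8,0.4],[2.4,-0.1,0],0],[[-0.2,-3.8,0.2],[2.4,-0.1,0],0],[[-0.1,-3.8,0.1],[2.4,-0.1,0],0],[[-0.2,-3.8,-0.1],[2.4,-0.1,0],0],[[-0.1,-3.8,-0.3],[2.4,-0.1,0],0],[[-0.2,-3.8,-0.5],[2.4,-0.1,0],0],[[-0.1,-3.8,-0.6],[2.4,-0.1,0],0]]}}

```text
clock: 16.37
eef_pos: [0.4656, -0.2332, 0.1058]
tool_rot: [0.025, 0.995, 0.092, 0.003]
ft_force: [0.3, -1.1, 2.3]
grip_width: 0.0141
grasp_force: 59.5
```

>>> {"api": "drive_tool", "payload": {"increments": [[[0.1,3.8,0.6],[-2.4,0.1,0],0],[[0.2,3.8,0.5],[-2.4,0.1,0],0],[[0,0,0],[0,0,0],0],[[0,0,0],[0,0,0],0]]}}

```text
clock: 16.7
eef_pos: [0.4658, -0.2263, 0.1068]
tool_rot: [0.025, 0.999, 0.048, 0.001]
ft_force: [-1.0, -6.0, 2.7]
grip_width: 0.0138
grasp_force: 59.6
```

```bash
python3 jw.py d
```

```text
16.7 [ 0.4658 -0.2263  0.1068] [-1.0372 -6.0063  2.6877] 0.013807755230765951
jaw shift since a mm 33.46687 score 0.7279664
profile per 2mm from -60: [124 148 177 177 175 176 176 173 175 173 169 172 159 160 170 173 175 171
 185 203 208 207 207 207 207 207 208 208 208 209 209 209 209 210 211 211
 211 213 195 155 149 160 166 163 137 157 200 215 202 162 113  80  71  73
  73  73  72  71  70  70]
```

>>> {"api": "drive_tool", "payload": {"increments": [[[0.1,2,0.2],[-1.25,0,0],0],[[0.1,1.8,0.1],[-1.15,0.1,0],0],[[0,0,0],[0,0,0],0],[[0,0,0],[0,0,0],0]]}}

```text
clock: 17.13
eef_pos: [0.466, -0.223, 0.1071]
tool_rot: [0.025, 0.999, 0.026, 0.001]
ft_force: [-1.5, -6.9, 3.4]
grip_width: 0.0143
grasp_force: 59.6
```

>>> {"api": "drive_tool", "payload": {"increments": [[[0,0,0],[0,0,0],0],[[0,0,0],[0,0,0],0]]}}

```text
clock: 17.3
eef_pos: [0.466, -0.2231, 0.1071]
tool_rot: [0.025, 0.999, 0.027, 0.001]
ft_force: [-1.0, -4.9, 4.6]
grip_width: 0.0136
grasp_force: 59.8
```

```bash
python3 jw.py e
python3 - <<'E'
from h import *
f=[]
s=camera('side');w=camera('wrist')
for k in range(3): camera('top');f.append(get_obs()['ft_force'])
print(np.mean(f,0))
a=cv2.resize(w['image'],(400,300));b=cv2.resize(s['image'][170:270,280:380],(400,400),interpolation=2)[:300]
cv2.imwrite('pics/e2.png',np.vstack([np.hstack([a,b]),cv2.resize(cv2.imread('pics/je.png')[...,::-1],(800,290))])[...,::-1])
E
```

```text
17.3 [ 0.466  -0.2231  0.1071] [-0.956  -4.889   4.6335] 0.01355846470441057
jaw shift since a mm 35.273293 score 0.76071787
profile per 2mm from -60: [123 149 178 176 177 171 175 175 173 177 168 171 172 166 167 171 174 172
 168 182 202 208 207 207 207 207 207 208 208 208 209 209 210 211 210 211
 212 213 214 190 153 155 163 168 160 140 163 202 219 197 122  68  70  73
  73  73  73  71  71  70]
[-0.49386225 -6.77261444  4.41311962]
```

View pics/e2.png

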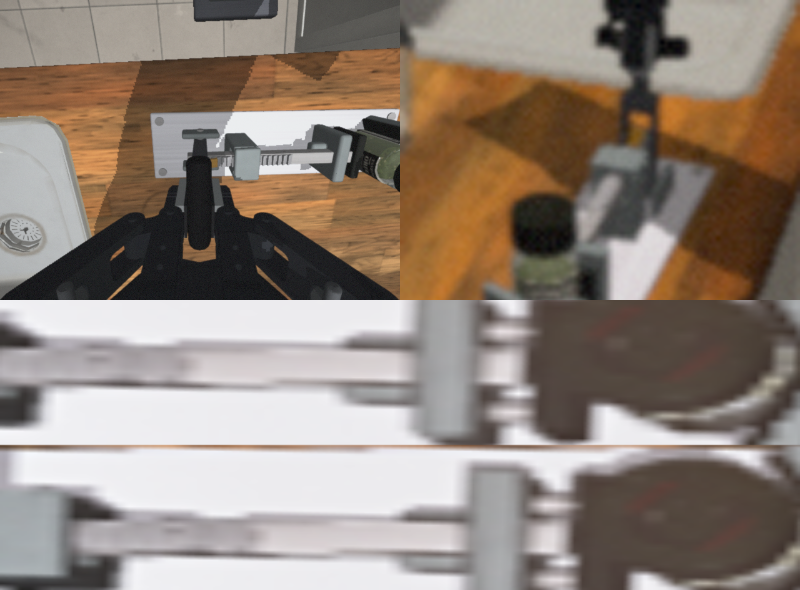

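The picture shows the pad touching the jar, the jar seated and upright, and the handle held. The block-to-pad distance shrank from 144 px to about 113 px, roughly 5.5 mm. I'll check that numerically.

Run:
```python
import sys;sys.argv=['x','f']
exec(open('jw.py').read().split('# grey-jaw')[0])
T={}
for k in 'acde':
    c=dict(t);c['image']=np.load('top_%s.npy'%k)
    row=[]
    for z,(lo,hi) in((.059,(16,22)),(.052,(16,22))):
      for sgn in (-1,):
        g=cv2.cvtColor(strip(c,z,-60,90,25),cv2.COLOR_RGB2GRAY).astype(float)
        # rows: ys=-25..25 ; use the side where the pad shows beside the lid (picture bottom, y 14..20)
        r=g[(14+25)*2:(20+25)*2].mean(0); row.append(r)
    print(k,'jaw z59',row[0][::2].astype(int)[20:130].tolist());print('  pad z52',row[1][::2].astype(int)[50:115].tolist()) if k in 'ae' else 0
```

```text
17.65 [ 0.466  -0.2231  0.1071] [-0.9186 -6.7629  4.3201] 0.014105776479816869
a jaw z59 [156, 155, 155, 155, 154, 154, 154, 154, 154, 154, 154, 154, 155, 153, 151, 149, 147, 147, 147, 147, 152, 171, 188, 193, 194, 172, 150, 143, 137, 144, 152, 155, 158, 155, 152, 134, 112, 93, 73, 91, 123, 145, 164, 171, 171, 170, 171, 170, 171, 168, 162, 147, 122, 98, 74, 59, 62, 64, 62, 61, 58, 55, 50, 50, 114, 177, 206, 233, 232, 229, 229, 228, 228, 229, 229, 228, 228, 228, 228, 228, 228, 228, 228, 228, 228, 228, 228, 228, 229, 228, 229, 229, 229, 230, 229, 226, 223, 211, 199, 173, 147, 126, 105, 102, 101, 101, 102, 100, 97, 93]
  pad z52 [155, 158, 155, 152, 132, 112, 92, 72, 91, 121, 141, 158, 168, 172, 174, 176, 176, 176, 174, 169, 155, 130, 103, 77, 58, 61, 64, 62, 61, 58, 55, 51, 47, 107, 170, 202, 230, 233, 230, 229, 229, 229, 229, 229, 228, 228, 228, 228, 228, 228, 228, 228, 228, 228, 228, 228, 228, 228, 229, 228, 229, 229, 230, 230, 230]
c jaw z59 [156, 155, 155, 155, 155, 155, 155, 155, 155, 154, 154, 154, 154, 154, 155, 154, 154, 153, 153, 156, 163, 182, 201, 215, 227, 229, 229, 229, 22
[... 1121 characters left out ...]
36, 236, 236, 236, 236, 236, 236, 236, 236, 236, 236, 237, 237, 236, 236, 235, 235, 234, 233, 232, 232, 232, 232, 232, 231, 224, 213, 188, 166, 158, 151, 158, 166, 169, 172, 168, 164, 143, 119, 108, 100, 119, 148, 167, 182, 190, 194, 182, 161, 129, 89, 69, 71, 72, 73, 72, 69, 66, 64, 78, 141, 196, 219, 238, 225, 212, 187, 161, 138, 115, 111, 110, 110, 111, 109, 106, 102]
  pad z52 [236, 236, 236, 236, 236, 236, 236, 236, 236, 236, 236, 236, 236, 236, 236, 236, 236, 237, 237, 237, 237, 237, 237, 237, 237, 238, 237, 231, 222, 195, 170, 160, 150, 157, 165, 168, 171, 168, 165, 147, 124, 109, 100, 111, 137, 158, 174, 187, 193, 190, 170, 143, 101, 69, 71, 72, 72, 73, 70, 66, 64, 63, 122, 185, 215]
```

Jaw-to-pad spacing went from 26 mm free to about 20 mm, so the pad is in by roughly 6 mm (about 17 N). The pad edge has not moved since contact. I'm handing in now.

```bash
python3 -c "
from workcell import *
print(job_done())"
```

```text
the job is handed in; nothing more can be done
None
```

I handed the job in at about 17.7 s: the jar stands upright at the notch, the pad measures about 6 mm pressed in, and the gripper is still holding the trigger forward; the system gave no verdict.

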